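Kit a sight-glass stack in a tilted cradle and lock it

ROBOT

A 6-joint arm with a two-finger parallel gripper is mounted at the origin on a cart in front of the work surface, level with it; the furniture and walls round the work are solid. World frame = base frame: x ahead of the robot, y to its left, z up, the work surface at z = 0. Lengths are in mm, angles in degrees, forces in N, time in s.
With the tool pointing down it reaches from about 300 to 850 mm from the base axis. Payload 4.2 kg.
Tool frame: the origin (TCP) lies at the very end of the fingers, on their centre line; the grasp point (between the pads) lies 19 mm behind it (env.grip_depth is the distance from the TCP to the grasp point, in mm); z points along the fingers, y is the line along which they close (so a half turn about z gives the same grasp; the last joint's range is limited). The gripper opens to 91 mm and grips with 3 to 60 N. Pads are 32 mm wide; open, the fingers measure 118 mm over their backs; the gripper's body (76 mm by 178 mm) begins 60 mm behind the grasp point.
Start: joints at [-73.568, 18.312, 89.639, -0, 72.044, -1.146], TCP at [173.659, -548.166, 213.976] pointing down, gripper open.
Joint ranges: [-177.97, 177.97], [-48.28, 115.42], [12.27, 149.76], [-77.06, 257.06], [2.81, 150.46], [-146.56, 146.56]. Speed limits (degrees/s): [147.25, 147.25, 180, 180, 180, 180].

INTERFACE

Orientations are given as [roll, pitch, yaw] about the fixed x, y, z axes, in that order (R = Rz(yaw) Ry(pitch) Rx(roll)).
In Python, from workcell import env, cams gives the robot as it stands.
- The arm moves only by the tool apply_moves, never from a script. Its argument "deltas" is a list of rows, each a list of 5 numbers: the shift along the tool's x, y, z in m, then the turn about the tool's z in rad, then the opening, from -1 (shut) to 1 (fully open), so that 0 is half open. In form: [[tx, ty, tz, roll, gripper], ...]. A call has 1 to 5 rows; each row is the pose to reach, as a shift and turn from the pose commanded when the call began, along the tool's axes at that moment; what a row does not reach only later rows make up. A row lasts 1/10 s, in which the tool goes at most 50 mm and 8.59 degrees, less where a joint would pass 70% of its speed; a pose out of reach is approached as far as the arm can. A call with a gripper value outside its range is refused whole. The fingers move at their own pace and stop on an object; "grip_force" is the grip in N (left out, the last holds). Time passes only in rows, so rows that repeat a pose let the fingers close. It gives the time, the measured TCP pose, the force, the opening and the grip force at its end, in the units of the state.
- env.state(): the state, without advancing time (a new reading comes with each control period).
- cams.grab_frame(name): name is "side" or "top" or "wrist"; returns the picture (400x640x3 uint8, blue, green, red); there is no depth.
- cams.get_calibration(name): a dict with "mtx" (3x3 intrinsics, pixels), "eye" and "attitude" of the camera in the world; the wrist camera has in their place "tool_from_camera" (4x4, takes a point from camera to tool coordinates, whose origin is the TCP and whose axes are the flange's). Camera axes: x right, y down, z forward; pixel columns grow to the right and rows downward; lengths in mm; the calibration is good to about 2 mm. A picture is of the moment at which its call begins: read the wrist's pose just before it. get_calibration takes no time and is no camera call.
- env.job_done(): hands the job in; it is judged then, once.
The state is a dict: "time_s": time; "qpos": joint angles; "qvel": joint speeds; "effort": joint torques, N m; "ee_pos": TCP position; "ee_rot": TCP orientation; "force": force on the tool from outside, world axes, zero at the start; "torque": the same for the moment, N m; "gripper_width": finger opening in mm; "gripper_force": force on a finger pad.
Only numpy, scipy, OpenCV 4.12 (cv2) and the standard library are available. Lean on these libraries where they do the work, as an engineer would, in place of code of your own. Each camera call takes 0.05 s, during which the arm holds its last target. There are 200 camera calls.

TASK

Stack the sight-glass set in the tilted cradle of the blue fixture, each part flat against the one below: first the black spacer, then the green glass (set it down gently), then the brass retaining ring. Then take the tamping rod, push its thin end through the slot in the fixture's side to press the hidden red tab fully home, so that the red keeper locks the stack, and lay the rod back on the table clear of the fixture. Leave the clamp collar, the rubber foot and the marker pen where they are.

Things in the scene. Friction and masses are not known exactly. Their poses are not given: they have to be found in the camera images.
- fixture: Blue steel housing, fixed to the table, 90 x 84 mm and 44 mm high on a 110 x 96 x 4 mm dark base plate, with the tilted cradle on top (about 110 mm high in all). Origin: centre of its underside, on the table; x points away from the robot, y left, z up; it stands turned by up to 0.3 rad. The slot is in its -y side.
- cradle: Tilted aluminium foot plate (68 x 64 x 8 mm) on the housing, with two guide rods. Origin: where the stack's axis meets the plate's upper face, at (-6, 0, 78) mm in the fixture's frame. z: the stack's axis, square to the plate, leaning 30 degrees from vertical toward the fixture's +x (away from the robot). y: the fixture's y; x: down the plate. Open for fingers at +y and -y. Released parts slide down the rods.
- slot (a point): Centre of the mouth of the square slot (18 x 18 mm, bright trim) in the fixture's -y wall, outer face; at (0, -42, 28) mm in the fixture's frame, with its axes. The wall is 4 mm thick. The rod goes in along +y.
- guide (a point): Midway between the upper ends of the two smooth 8 mm steel guide rods, axes as the cradle's. The rods run parallel to the cradle's z, up to z = 44 mm, centres at x = 18.4, y = +18.4 and -18.4 mm there, so a 44 mm disc resting on both is on the axis (x = y = 0). Behind and between them a back plate, x = 29 to 34, y = -10 to 10, up to z = 37.5 mm
- spacer: Black plastic spacer ring, outside diameter 44 mm, inside 36 mm, 16 mm high, about 70 g, loose, lying flat. Origin: its centre; z is its axis. Stacked right, its centre is at z = 8 mm in the cradle.
- lens: Green glass blank, solid disc of 44 mm diameter, 10 mm thick, about 60 g, loose, lying flat. Origin: its centre; z is its axis. Stacked right, its centre is at z = 21 mm in the cradle.
- ring: Brass retaining ring, outside diameter 44 mm, inside 30 mm, 10 mm high, 70 g, loose, lying flat. Origin: its centre; z is its axis. Stacked right, its centre is at z = 31 mm in the cradle.
- rod: Steel tamping rod, 160 mm long, 85 g, lying on the table. Origin: mid-length, on its underside, 7 mm below its centre line. Long axis y: knurled handle (14 mm diameter) from y = +39 to +80 mm, thin rod (4.4 mm diameter) from there to the tip at y = -80. Centre of mass at about y = +42 mm. At the start the tip points roughly to the left (world +y).
- rod_tip (a point): The end of the thin part of the rod, on its centre line.
- latch_face (a point): Centre of the face of the red tab (30 x 24 mm) that looks to the slot; straight behind the slot's centre, 28 mm above the table; moves with the tab.
- latch (a joint): The red tab behind the slot, in m: 0 as found, 0.012 fully home against its stop, moving along the fixture's +y. Its face is 14 mm behind the inner side of the slotted wall (18 mm behind the outer side). It resists with about 4 to 5 N and stays where it is left. It drives the keeper.
- keeper (a joint): Red keeper bar, 13 mm wide and 5 mm thick, on top of the cradle's back plate, in m: 0 withdrawn, 0.011 fully over the stack. It slides along the cradle's -x, driven by the latch tab; its underside is at z = 38 mm in the cradle, 2 mm above a full stack; its nose stands at x = 24.5 mm when withdrawn.
- collar: Grey clamp collar, 28 x 30 x 12 mm, loose bystander. Origin: centre of underside.
- rubber_foot: Dark rubber foot, 29 mm diameter, 16 mm high, loose bystander. Origin: centre of underside.
- marker: Black and white marker pen, 135 mm long, 17 mm thick, loose bystander, long axis y. Origin: centre of underside.
There are look-alikes about, which are no part of the job. Several things have the shape of the lens; the one meant has the colours described above. What is shaped like the spacer but orange is not meant.

How it is judged (in metres and radians):
On the way, in this order (a step that is already met when the one before it is completed fails the run):
1. the black spacer lies flat on the foot plate of the cradle, released, with glass and ring not yet there (z of spacer in the frame of cradle between 0.005 and 0.011 m and x of spacer in the frame of cradle between -0.004 and 0.004 m and y of spacer in the frame of cradle between -0.004 and 0.004 m and angle between the z axis of spacer and the z axis of cradle, either way round below 0.12 rad and contact force between the fingers and spacer below 0.1 N and distance between each of lens, ring and cradle above 0.06 m), for 0.1 s.
2. the green glass lies flat on the spacer, released (z of spacer in the frame of cradle between 0.005 and 0.011 m and x of spacer in the frame of cradle between -0.004 and 0.004 m and y of spacer in the frame of cradle between -0.004 and 0.004 m and angle between the z axis of each of spacer, lens and the z axis of cradle, either way round below 0.12 rad and z of lens in the frame of cradle between 0.018 and 0.024 m and x of lens in the frame of cradle between -0.004 and 0.004 m and y of lens in the frame of cradle between -0.004 and 0.004 m and contact force between the fingers and lens below 0.1 N and distance between ring and cradle above 0.06 m), for 0.1 s.
3. the brass ring lies flat on the glass, released, the keeper still withdrawn (z of spacer in the frame of cradle between 0.005 and 0.011 m and x of spacer in the frame of cradle between -0.004 and 0.004 m and y of spacer in the frame of cradle between -0.004 and 0.004 m and angle between the z axis of each of spacer, lens, ring and the z axis of cradle, either way round below 0.12 rad and z of lens in the frame of cradle between 0.018 and 0.024 m and x of lens in the frame of cradle between -0.004 and 0.004 m and y of lens in the frame of cradle between -0.004 and 0.004 m and z of ring in the frame of cradle between 0.028 and 0.034 m and x of ring in the frame of cradle between -0.004 and 0.004 m and y of ring in the frame of cradle between -0.004 and 0.004 m and contact force between the fingers and ring below 0.1 N and value of joint latch below 0.004 m), for 0.1 s.
4. the red tab is pressed home with the rod (value of joint latch above 0.0105 m and distance between rod_tip and latch_face below 0.014 m and contact force between rod and fixture above 0.3 N), for 0.05 s.
At the end, for the whole second after the job is handed in: Spacer, glass, ring stacked in this order, each within 3 mm along the axis, 4 mm off it in x or y, square within 0.12 rad; tab at least 10.5 mm in, keeper at least 9 mm out; rod flat on the table, its middle over 75 mm from the fixture centre, not touching it; all at rest (z of spacer in the frame of cradle between 0.005 and 0.011 m and x of spacer in the frame of cradle between -0.004 and 0.004 m and y of spacer in the frame of cradle between -0.004 and 0.004 m and angle between the z axis of each of spacer, lens, ring and the z axis of cradle, either way round below 0.12 rad and z of lens in the frame of cradle between 0.018 and 0.024 m and x of lens in the frame of cradle between -0.004 and 0.004 m and y of lens in the frame of cradle between -0.004 and 0.004 m and z of ring in the frame of cradle between 0.028 and 0.034 m and x of ring in the frame of cradle between -0.004 and 0.004 m and y of ring in the frame of cradle between -0.004 and 0.004 m and value of joint latch above 0.0105 m and value of joint keeper above 0.009 m and height (world z) of rod below 0.012 m and angle between rod's own y axis and vertical above 1.45 rad and contact force between rod and fixture below 0.05 N and horizontal distance between rod and fixture above 0.075 m and linear speed of each of spacer, lens, ring, rod below 0.03 m/s).
It fails at once if the glass is set down hard (over 40 N against the cradle or the spacer) (contact force between lens and fixture above 40 N or contact force between lens and spacer above 40 N).
It fails at once if a bystander (collar, star knob, rubber foot, marker) is moved by more than 30 mm (distance of any of collar, rubber_foot, marker from where it was at the start of the episode above 0.03 m).
It also fails if it takes over 72 s, if anything falls off the work surface, if the arm or the gripper's body presses on something with over 40 N, if the wrist force passes 120 N, or if a joint passes its speed limit or range.

## Working session

There is one attempt and no reset: what is moved stays moved. The work goes in short steps, Python scripts to look and compute and a tool call to move; the robot and the scene stay as the last step left them, time stands still between calls to the robot, and variables do not carry over. Pictures are saved under pics/ and viewed, at most 10 in all, crops included, and the job is handed in when it is done.

Besides the shell and the picture viewer there is one more tool, called after ">>>" as a command line: name --pt "numbers of a row" for each row, then --argument value for the rest. apply_moves: Moves the arm, as the interface text tells. Its arguments: {"type":"object","properties":{"deltas":{"type":"array"},"grip_force":{"type":"number"}},"required":["deltas"]}

```bash
mkdir -p pics; ls; python3 - <<'E'
from workcell import env,cams
import cv2,numpy as np
for n in("top","side"):
    f=cams.grab_frame(n);cv2.imwrite(f"pics/{n}0.png",f)
for n in("top","side","wrist"):print(n,cams.get_calibration(n))
print(env.state(),env.grip_depth)
E
```

```text
pics
top {'mtx': array([[381.37465926,   0.        , 317.72516637],
       [  0.        , 381.37465926, 196.86016418],
       [  0.        ,   0.        ,   1.        ]]), 'eye': array([374.12834021, -51.8244997 , 984.89101374]), 'attitude': array([-172.00207627,    1.80882949,  -90.32478403])}
side {'mtx': array([[501.37386987,   0.        , 322.35622906],
       [  0.        , 501.37386987, 197.85563022],
       [  0.        ,   0.        ,   1.        ]]), 'eye': array([215.66579954, 718.9698936 , 798.3085407 ]), 'attitude': array([-1.31303103e+02, -6.25275492e-02, -1.58177056e+02])}
wrist {'mtx': array([[346.74953292,   0.        , 322.2127674 ],
       [  0.        , 346.74953292, 195.70192209],
       [  0.        ,   0.        ,   1.        ]]), 'tool_from_camera': array([[ 1.01035974e-03, -9.72282798e-01, -2.33805776e-01,
         6.41132779e+01],
       [ 9.99998464e-01,  6.47544666e-04,  1.62853825e-03,
        -1.21174357e-01],
       [-1.43200004e-03, -2.33807062e-01,  9.72281959e-01,
        -1.71309214e+02],
       [ 0.00000000e+00,  0.00000000e+00,  0.00000000e+00,
         1.00000000e+00]])}
{'time_s': 0.1, 'qpos': array([-7.35672599e+01,  1.83492459e+01,  8.96991357e+01, -3.57408586e-04,
        7.20440742e+01, -1.14466780e+00]), 'qvel': array([ 0.03455198, -0.13290354, -0.18109621,  0.04252807, -0.12137337,
       -0.07087457]), 'effort': array([ 1.83523161e-04, -4.13332558e+01, -2.32509649e+01,  7.29378755e-02,
        4.22189513e-02, -5.32126364e-05]), 'ee_pos': array([ 173.53033378, -547.7191472 ,  213.1935452 ]), 'ee_rot': array([-1.79907556e+02, -1.50722241e-03,  1.75775172e+01]), 'force': array([ 0.71009824, -0.04580944,  0.60825752]), 'torque': array([ 0.01824816, -0.00531951, -0.02324592]), 'gripper_force': 0.0, 'gripper_width': 91.00932572264654} 18.8
```

View pics/top0.png

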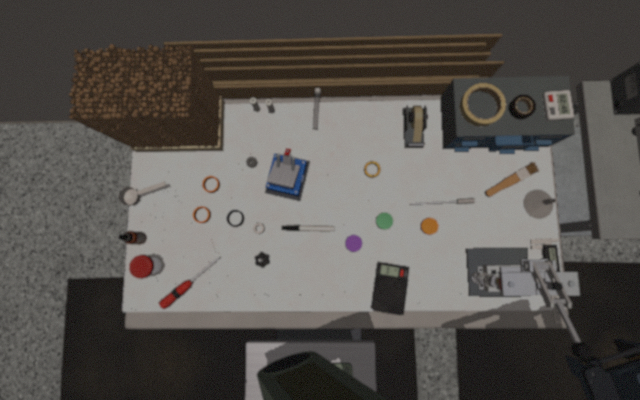

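View pics/side0.png

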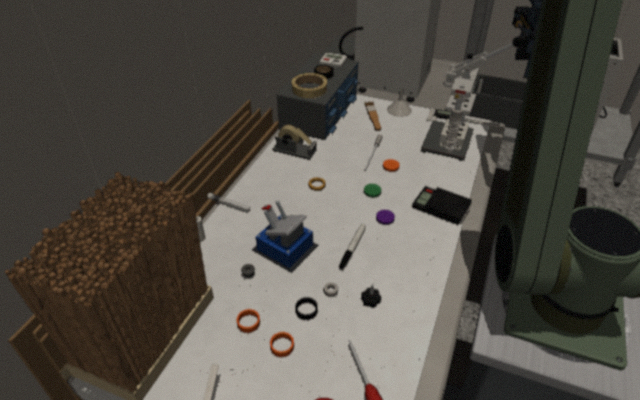

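Top view: black spacer (235,218), with look-alike orange rings at (212,184) and (202,214). Green glass (384,221), with purple (354,243) and orange (429,226) discs as look-alikes. Brass ring (372,170); the wooden ring (485,103) on the box is something else. Rod from its tip (410,204) to its handle (473,201). Fixture (288,176), rubber foot (252,161), marker (308,228), grey collar (260,228). I choose the black, green and brass ones.

```bash
cat > h.py <<'E'
import cv2,numpy as np
from scipy.spatial.transform import Rotation as R
from workcell import env,cams
def cam(n,st=None):
    c=cams.get_calibration(n)
    if n!="wrist": return c['mtx'],R.from_euler('xyz',c['attitude'],degrees=True).as_matrix(),np.array(c['eye'])
    T=c['tool_from_camera'];A=R.from_euler('xyz',st['ee_rot'],degrees=True).as_matrix()
    return c['mtx'],A@T[:3,:3],A@T[:3,3]+st['ee_pos']
def ray(C,uv,z):
    K,A,e=C;d=A@np.linalg.inv(K)@np.array([uv[0],uv[1],1.]);return e+d*(z-e[2])/d[2]
def proj(C,p):
    K,A,e=C;q=K@(A.T@(np.asarray(p,float)-e));return q[:2]/q[2]
def blobs(mask,amin=30):
    n,l,s,c=cv2.connectedComponentsWithStats(mask.astype(np.uint8));return [(i,s[i],c[i],l==i) for i in range(1,n) if s[i][4]>=amin]
E
python3 - <<'E'
from h import *
C=cam("top")
f=cv2.imread('pics/top0.png');h=cv2.cvtColor(f,cv2.COLOR_BGR2HSV)
def near(mask,uv,r=14):
    m=np.zeros_like(mask);u,v=uv;m[v-r:v+r,u-r:u+r]=mask[v-r:v+r,u-r:u+r];return m
dark=(h[...,2]<75);sat=h[...,1]>90
for n,uv,m,z in(("spacer",(235,218),dark,16),("lens",(384,221),sat,10),("ring",(372,170),sat,10)):
    ys,xs=np.nonzero(near(m,uv));(cx,cy),r=cv2.minEnclosingCircle(np.stack([xs,ys],1).astype(np.float32))
    p=ray(C,(cx,cy),z*.6);print(n,len(xs),(cx,cy,r),p, "diam",2*r*np.linalg.norm(ray(C,(cx+1,cy),z)-ray(C,(cx,cy),z)))
print("rod tip",ray(C,(410,204),7),"handle end",ray(C,(473,201.5),7))
m=near((h[...,0]>95)&(h[...,0]<130)&(h[...,1]>80)|(h[...,2]<60),(288,176),30)
ys,xs=np.nonzero(m);W=np.array([ray(C,(x,y),4)[:2] for x,y in zip(xs,ys)],np.float32);print("fix",cv2.minAreaRect(W))
for n,uv in(("foot",(252,161)),("marker",(308,228)),("collar",(260,228)),("knob",(262,260))):print(n,ray(C,uv,5))
crop=lambda x,y,s:cv2.resize(f[y-s:y+s,x-s:x+s],(260,260),interpolation=cv2.INTER_CUBIC)
cv2.imwrite('pics/c1.png',np.vstack([np.hstack([crop(235,218,25),crop(384,221,25),crop(372,170,25)]),np.hstack([crop(288,176,32),crop(441,203,40),crop(252,161,30)])]))
E
```

```text
spacer 34 (235.0, 218.0, 8.062357902526855) [458.45305662 192.16003482   9.6       ] diam 41.65543540869476
lens 2 (388.5, 217.5, 2.12142014503479) [ 456.74943945 -202.55960316    6.        ] diam 10.75295770558195
ring 83 (371.73895263671875, 168.8451385498047, 7.916940212249756) [ 584.27438401 -163.0627604     6.        ] diam 40.96319320536406
rod tip [ 490.88896082 -258.32439211    7.        ] handle end [ 495.79781823 -418.2651833     7.        ]
fix ((568.09375, 59.95546340942383), (92.3997802734375, 103.08382415771484), 77.41175079345703)
foot [609.60040616 151.7445082    5.        ]
marker [431.53359484   3.78818467   5.        ]
collar [432.46378847 127.72674032   5.        ]
knob [350.99504893 121.34071958   5.        ]
```

View pics/c1.png

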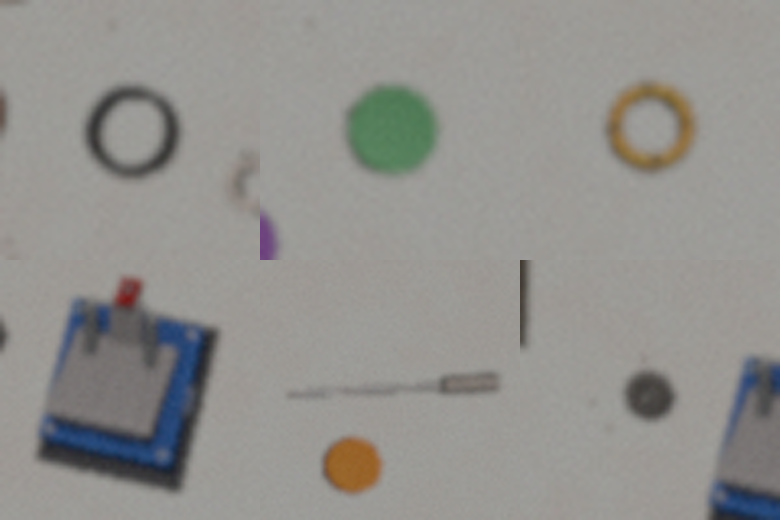

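The close crop confirms all three choices: black ring, green disc, brass ring. The rod handle is to the right, and the fixture is at about (568,60) with yaw about -12.6°. I'll set out for the spacer, turning the tool to yaw -12.6° on the way.

>>> apply_moves --pt "0.156 -0.195 0 0.527 1" --pt "0.156 -0.195 0 0.527 1" --pt "0.156 -0.195 0 0.527 1" --pt "0.156 -0.195 0 0.527 1" --pt "0.156 -0.195 0 0.527 0.4" --grip_force 15

```text
time_s: 0.6
ee_pos: [263.3, -313.9, 213.6]
ee_rot: [-180.0, 0.0, -12.8]
force: [0.7, 0.3, 0.3]
gripper_width: 85.7
gripper_force: 0.0
```

>>> apply_moves --pt "0.036 -0.245 0.02 0 0.4" --pt "0.036 -0.245 0.02 0 0.4" --pt "0.036 -0.245 0.02 0 0.4" --pt "0.036 -0.245 0.02 0 0.4" --pt "0.036 -0.245 0.02 0 0.4"

```text
time_s: 1.1
ee_pos: [351.9, -82.7, 193.8]
ee_rot: [180.0, -0.0, -12.6]
force: [1.2, -0.1, 0.4]
gripper_width: 64.0
gripper_force: 0.0
```

>>> apply_moves --pt "0.036 -0.245 0.02 0 0.4" --pt "0.036 -0.245 0.02 0 0.4" --pt "0.036 -0.245 0.02 0 0.4" --pt "0.036 -0.245 0.02 0 0.4" --pt "0.036 -0.245 0.02 0 0.4"

```text
time_s: 1.6
ee_pos: [440.5, 148.7, 173.5]
ee_rot: [180.0, 0.0, -12.6]
force: [1.5, -0.4, -0.4]
gripper_width: 64.0
gripper_force: 0.0
```

>>> apply_moves --pt "0.007 -0.047 0.024 0 0.4" --pt "0.007 -0.047 0.024 0 0.4" --pt "0.007 -0.047 0.024 0 0.4"

```text
time_s: 1.9
ee_pos: [456.8, 191.3, 148.7]
ee_rot: [179.9, 0.1, -12.5]
force: [-0.0, -0.8, -0.6]
gripper_width: 63.5
gripper_force: 0.0
```

```bash
cat >> h.py <<'E'
def look(name):
    st=env.state();f=cams.grab_frame("wrist");cv2.imwrite(f"pics/{name}.png",f);return f,cam("wrist",st),st
def tool(st,d): # world delta -> tool delta, m
    return np.round(R.from_euler('xyz',st['ee_rot'],degrees=True).as_matrix().T@np.asarray(d,float)/1000,4)
E
python3 - <<'E'
from h import *
f,C,st=look("w1");print(st['ee_pos'],st['ee_rot'],st['qpos'])
h=cv2.cvtColor(f,cv2.COLOR_BGR2HSV)
for i,s,c,m in blobs(h[...,2]<70,150):
    print(s,c,ray(C,(s[0]+s[2]/2-.5,s[1]+s[3]/2-.5),10))
E
```

```text
[456.81453667 191.308738   148.67270135] [ 1.79874968e+02  1.42467734e-01 -1.24874861e+01] [ 2.14093292e+01  1.43797345e+01  1.05440087e+02 -2.79885885e-02
  6.03681660e+01  1.23910538e+02]
[  0   0  43  12 317] [16.05678233  3.86750789] [653.63158278 396.10717646  10.        ]
[ 389    0  118   94 2233] [424.24093148  55.93864756] [548.75864199  62.74358085  10.        ]
[428   0  16  57 476] [436.18487395  37.36554622] [565.01330619  70.53832813  10.        ]
[298 159  48  49 791] [321.51201011 184.49683944] [458.12323442 190.34594028  10.        ]
[454 165  56  23 793] [483.25598991 176.48045397] [433.05133322  47.00844535  10.        ]
[630 167  10  34 220] [635.06363636 183.61818182] [395.79795444 -89.17603932  10.        ]
[ 22 175  19  33 388] [ 31.26804124 190.13659794] [508.15568962 450.95531592  10.        ]
[     0    209    640    191 105122] [319.33205228 314.14068416] [338.71589517 218.7604088   10.        ]
```

View pics/w1.png

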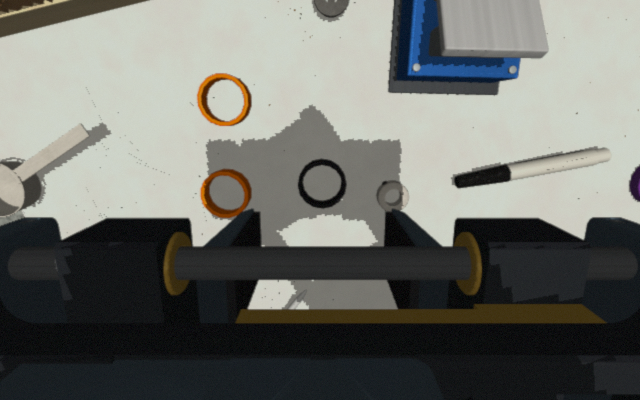

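Wrist view: the black spacer is at (322,184), the collar at (393,195), an orange ring at (226,194), and the fixture is at the top right. The spacer measures (458,190), so I'll narrow the jaws to clear the collar and grasp it.

>>> apply_moves --pt "0.0015 0.0007 0.04 0 0.26" --pt "0.0015 0.0007 0.08 0 0.26" --pt "0.0015 0.0007 0.12 0 0.26" --pt "0.0015 0.0007 0.143 0 0.26" --pt "0.0015 0.0007 0.143 0 -0.5" --grip_force 15

```text
time_s: 2.45
ee_pos: [456.5, 187.4, 5.1]
ee_rot: [179.8, 0.3, -12.7]
force: [-0.1, 0.6, -0.8]
gripper_width: 52.5
gripper_force: 0.2
```

>>> apply_moves --pt "0 0 0 0 -0.5" --pt "0 0 0 0 -0.5" --pt "0 0 0 0 -0.5"

```text
time_s: 2.75
ee_pos: [460.0, 189.9, 8.6]
ee_rot: [-179.9, -0.2, -12.6]
force: [0.8, 0.4, -1.7]
gripper_width: 43.4
gripper_force: 15.0
```

>>> apply_moves --pt "0 0 -0.03 0 -0.5" --pt "0 0 -0.08 0 -0.5" --pt "0 0 -0.12 0 -0.5"

```text
time_s: 3.05
ee_pos: [459.3, 189.9, 130.0]
ee_rot: [-179.9, -0.1, -12.6]
force: [0.8, 0.6, -0.8]
gripper_width: 43.4
gripper_force: 15.0
```

>>> apply_moves --pt "0.028 0.04 -0.03 0 -0.5" --pt "0.056 0.08 -0.06 0 -0.5" --pt "0.078 0.11 -0.075 0 -0.5" --pt "0.078 0.11 -0.075 0 -0.5" --pt "0.078 0.11 -0.075 0 -0.5"

```text
time_s: 3.55
ee_pos: [511.4, 64.5, 203.3]
ee_rot: [-179.9, -0.1, -12.8]
force: [0.0, 0.4, -0.8]
gripper_width: 43.2
gripper_force: 15.0
```

```bash
python3 - <<'E'
from h import *
f,C,st=look("w2");print(st['ee_pos'],st['ee_rot'],st['gripper_width'],st['gripper_force'])
E
```

```text
[511.40745261  64.50983322 203.26236164] [-1.79941865e+02 -1.34257739e-01 -1.27674839e+01] 43.16992435906519 14.99982850626111
```

View pics/w2.png

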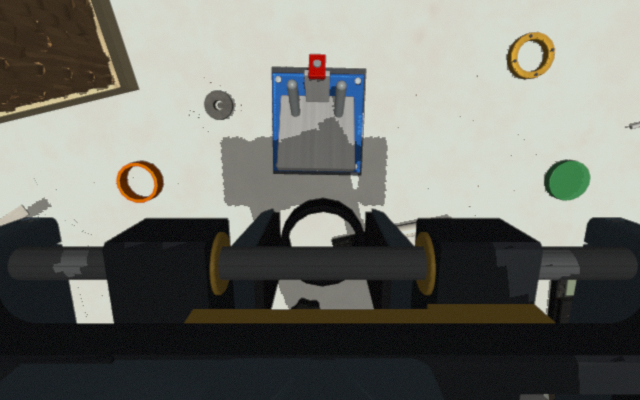

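The spacer is held at 43 mm and centred, and the fixture is nearly square to the tool. The rod tops are near (292,86) and (340,86). I'll measure the fixture from the blue housing edges at z=44 and the rod tops at z=107.

```bash
python3 - <<'E'
from h import *
f=cv2.imread('pics/w2.png');st=env.state();C=cam("wrist",st)
h=cv2.cvtColor(f,cv2.COLOR_BGR2HSV)
b=(h[...,0]>95)&(h[...,0]<125)&(h[...,1]>120)&(h[...,2]>60)
b[:,:230]=0;b[:,400:]=0;b[200:]=0
for r in(75,80,120,150,165):
    x=np.nonzero(b[r])[0];print(r,x.min(),x.max(),ray(C,(x.min(),r),44)[:2],ray(C,(x.max()+1,r),44)[:2])
for c in(280,300,345,358):
    y=np.nonzero(b[:,c])[0];print('col',c,y.min(),y.max(),ray(C,(c,y.min()),44)[:2],ray(C,(c,y.max()+1),44)[:2])
cv2.imwrite('pics/w2c.png',cv2.resize(f[45:185,255:385],None,fx=4.2,fy=4.2,interpolation=cv2.INTER_CUBIC))
m=b.astype(np.uint8);c=cv2.findContours(m,0,1)[0];c=max(c,key=cv2.contourArea)[:,0]
print(cv2.minAreaRect(np.array([ray(C,p,44)[:2] for p in c],np.float32)))
E
```

```text
75 272 363 [614.95126441  87.46615884] [596.83220413   6.48259303]
80 272 363 [610.79284114  88.5455542 ] [592.61441718   7.30326187]
120 273 362 [576.33990843  96.52987498] [558.07802268  14.96915631]
150 274 360 [549.23707325 102.56782201] [531.22029649  22.1440314 ]
165 274 360 [535.3776723 106.145442 ] [517.17337781  24.90657172]
col 280 73 97 [615.03418408  80.00538034] [594.0006093   85.34468173]
col 300 73 94 [611.10119642  62.42623079] [592.57026609  66.86625994]
col 345 74 81 [601.41306493  23.03774239] [594.67990477  24.43724968]
col 358 74 172 [598.85381105  11.59891182] [510.19590449  29.2204634 ]
((557.4111328125, 31.06546401977539), (30.13763999938965, 89.53173828125), 77.68064880371094)
```

View pics/w2c.png

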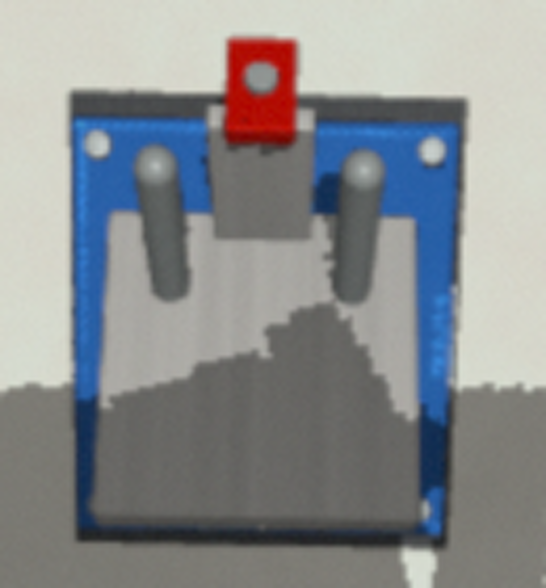

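```bash
python3 - <<'E'
from h import *
st=env.state();C=cam("wrist",st);y=np.radians(-12.6);X=np.array([np.cos(y),np.sin(y)]);Y=np.array([-X[1],X[0]])
a,b=ray(C,(291.9,84.3),106.9)[:2],ray(C,(341.4,85),106.9)[:2];m=(a+b)/2
print(a,b,np.linalg.norm(a-b),'yaw',np.degrees(np.arctan2(*(a-b)[::-1]))-90,'origin',m-31.9*X)
a,b=ray(C,(280+(85-80)/4.2-6,0),0),0
a,b=ray(C,(277.1,168.3),76)[:2],0
# plate lower edge corners
F=np.array([563,56.3])
for n,p in(('rodL',(31.9,18.4,106.9)),('rodR',(31.9,-18.4,106.9)),('blueTL',(45,42,44)),('blueTR',(45,-42,44)),('blueBR',(-45,-42,44)),('baseTL',(55,48,4)),('baseTR',(55,-48,4)),('plateNearR',(-6-34*.866,-32,78+17)),('plateFarR',(-6+34*.866,-32,61))):
    print(n,(proj(C,[*(F+p[0]*X+p[1]*Y),p[2]])-[255,45])*4.2)
E
```

```text
[597.46826248  67.86368721] [589.05155136  32.49910483] 36.352368744231626 yaw -13.38724243932083 origin [562.12816221  57.14016542]
rodL [157.20142785 160.35625046]
rodR [367.86758505 160.30561764]
blueTL [ 70.05267002 120.60571189]
blueTR [461.49687363 120.52460559]
blueBR [450.36258355 534.89389946]
baseTL [67.01475247 94.82991993]
baseTR [467.51479043  94.75554163]
plateNearR [429.92426086 530.26751617]
plateFarR [420.12419365 221.51145877]
```

Fixture origin is about (562.5,56.6), yaw -13.2°. Projected features agree to about 1 px. Moving the spacer over the cradle axis.

>>> apply_moves --pt "0.048 -0.0036 0.0 0.0075 -0.5" --pt "0.048 -0.0036 0.04 0.0075 -0.5" --pt "0.048 -0.0036 0.08 0.0075 -0.5" --pt "0.048 -0.0036 0.1 0.0075 -0.5" --pt "0.048 -0.0036 0.1 0.0075 -0.5" --grip_force 6

```text
time_s: 4.1
ee_pos: [555.0, 59.7, 98.1]
ee_rot: [179.9, 0.5, -12.9]
force: [-0.6, 0.7, -0.7]
gripper_width: 43.6
gripper_force: 6.0
```

```bash
python3 - <<'E'
from h import *
st=env.state();print(st['ee_pos'],st['ee_rot'],st['gripper_force'])
F=np.array([562.5,56.6]);y=np.radians(-13.2);A=np.array([[np.cos(y),np.sin(y)],[-np.sin(y),np.cos(y)]])
print('fixture frame',A@(st['ee_pos'][:2]-F))
f=cv2.imread('pics/w2.png');s2={'ee_pos':np.array([511.407,64.51,203.262]),'ee_rot':[-179.94,-.134,-12.767]};C=cam("wrist",s2);h=cv2.cvtColor(f,cv2.COLOR_BGR2HSV)
for n,(x,yy) in(('lens',(568,180)),('ring',(531,56))):
    m=np.zeros((400,640),bool);m[yy-32:yy+32,x-32:x+32]=True;m&=h[...,1]>90
    _,s,c,_=max(blobs(m),key=lambda q:q[1][4]);uv=(s[0]+(s[2]-1)/2,s[1]+(s[3]-1)/2);print(n,s,ray(C,uv,6),'w',np.linalg.norm(ray(C,(s[0]+s[2],uv[1]),6)-ray(C,(s[0],uv[1]),6)))
E
```

```text
[554.9606802   59.71708161  98.06452482] [179.8523651    0.51004217 -12.93495613] 5.994453962193802
fixture frame [-8.05191099  1.31311466]
lens [ 545  161   45   39 1363] [ 446.87077178 -193.34997508    6.        ] w 48.71249203483699
ring [ 507   32   48   47 1061] [ 583.09898677 -165.56163293    6.        ] w 47.89712361922294
```

>>> apply_moves --pt "0 0 0 0 -0.5" --pt "0 0 0 0 -0.5"

```text
time_s: 4.3
ee_pos: [559.4, 59.2, 103.4]
ee_rot: [-180.0, -0.1, -13.0]
force: [0.8, 0.5, -0.0]
gripper_width: 44.2
gripper_force: 6.0
```

>>> apply_moves --pt "0 0 0 0 -0.5" --pt "0 0 0 0 -0.5"

```text
time_s: 4.5
ee_pos: [559.1, 58.6, 103.1]
ee_rot: [-180.0, -0.1, -13.0]
force: [1.4, -0.6, -0.1]
gripper_width: 43.9
gripper_force: 6.0
```

>>> apply_moves --pt "0 0.0012 0.003 0 -0.5" --pt "0 0.0012 0.006 0 -0.5" --pt "0 0.0012 0.008 0 -0.5" --pt "0 0.0012 0.01 0 -0.5" --pt "0 0.0012 0.01 0 -0.5" --grip_force 4

```text
time_s: 5.0
ee_pos: [558.3, 57.2, 91.6]
ee_rot: [180.0, 0.0, -13.0]
force: [-0.6, -0.6, 0.5]
gripper_width: 44.0
gripper_force: 4.0
```

>>> apply_moves --pt "0 0 0.002 0 -0.5" --pt "0 0 0.004 0 -0.5" --pt "0 0 0.004 0 -0.5"

```text
time_s: 5.3
ee_pos: [559.2, 57.3, 88.5]
ee_rot: [-180.0, -0.1, -13.0]
force: [1.0, 0.1, 2.7]
gripper_width: 44.1
gripper_force: 5.4
```

>>> apply_moves --pt "0 0 0 0 0.4" --pt "0 0 0 0 0.4" --pt "0 0 0 0 0.4" --pt "0 0 -0.03 0 0.4" --pt "0 0 -0.07 0 0.4"

```text
time_s: 5.8
ee_pos: [555.6, 57.4, 155.9]
ee_rot: [179.9, 0.5, -13.1]
force: [0.6, -0.2, 0.2]
gripper_width: 63.5
gripper_force: 0.0
```

>>> apply_moves --pt "-0.025 0 -0.02 0 0.4" --pt "-0.048 0 -0.045 0 0.4" --pt "-0.048 0 -0.045 0 0.4" --pt "-0.048 0 -0.045 0 0.4"

```text
time_s: 6.2
ee_pos: [511.1, 68.3, 202.6]
ee_rot: [-180.0, 0.0, -13.0]
force: [-0.2, -0.2, 0.1]
gripper_width: 63.7
gripper_force: 0.0
```

```bash
cat >> h.py <<'E'
F=np.array([562.5,56.6]);YAW=-13.2
def fx(p): # fixture -> world
    y=np.radians(YAW);c,s=np.cos(y),np.sin(y);return np.array([F[0]+c*p[0]-s*p[1],F[1]+s*p[0]+c*p[1],p[2]])
def cr(p): # cradle -> world
    return fx((-6+.866*p[0]+.5*p[2],p[1],78-.5*p[0]+.866*p[2]))
def outline(f,C,z,r=22,col=(0,0,255)):
    t=np.linspace(0,2*np.pi,60);pts=np.array([proj(C,cr((r*np.cos(a),r*np.sin(a),z))) for a in t]);cv2.polylines(f,[np.int32(pts*16)],True,col,1,cv2.LINE_AA,4);return pts
E
python3 - <<'E'
from h import *
f,C,st=look("w3");print(st['ee_pos'],st['ee_rot'],st['gripper_width'])
p=outline(f,C,16);x,y=p.mean(0).astype(int);print(x,y)
g=cv2.imread('pics/w3.png')
cr_=lambda i:cv2.resize(i[y-60:y+50,x-55:x+55],(400,400),interpolation=cv2.INTER_CUBIC)
cv2.imwrite('pics/w3c.png',np.hstack([cr_(g),cr_(f)]))
E
```

```text
[511.14641247  68.32200839 202.64219821] [-1.79995299e+02  7.94829395e-03 -1.30182708e+01] 63.680258293914136
320 124
```

View pics/w3c.png

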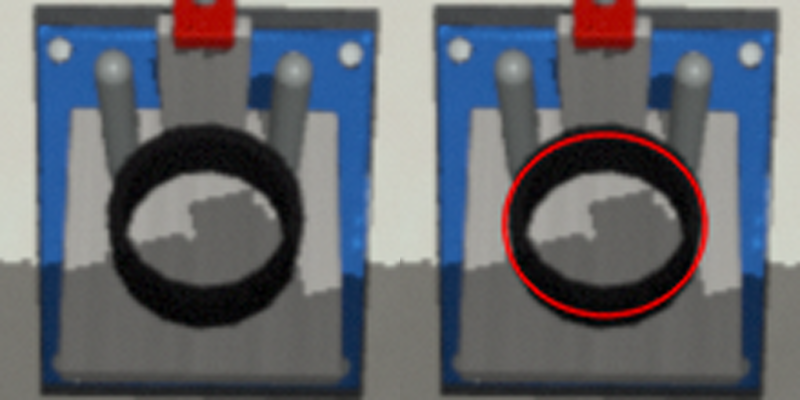

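```bash
python3 - <<'E'
from h import *
st=env.state();C=cam("wrist",st)
def z(p): q=proj(C,cr(p));return ((q-[265,64])*400/110).round(1)
for n,p in(('outer far top',(22,0,16)),('outer far bot',(22,0,0)),('outer near bot',(-22,0,0)),('outer near top',(-22,0,16)),('hole near top',(-18,0,16)),('hole far bot',(18,0,0)),('hole far top',(18,0,16)),('rodbase L',(14.4,18.4,0)),('rodtopL',(18.4,18.4,44)),('rodtopR',(18.4,-18.4,44)),('left16',(0,22,16)),('right16',(0,-22,16)),('plate near',(-34,0,0)),('plate far L',(34,32,0)),('plate far R',(34,-32,0)),('backpl top',(29,0,37.5))):print(n,z(p))
E
```

```text
outer far top [202.4 132.7]
outer far bot [202.4 169.8]
outer near bot [201.7 343.1]
outer near top [201.7 314.2]
hole near top [201.7 297. ]
hole far bot [202.3 184.9]
hole far top [202.3 148.5]
rodbase L [123.6 198.4]
rodtopL [110.9  72.1]
rodtopR [293.6  72.9]
left16 [101.4 221. ]
right16 [302.6 221.8]
plate near [201.5 393. ]
plate far L [ 68.3 124.5]
plate far R [336.7 125.6]
backpl top [202.4  46.9]
```

Every projected feature, including plate and rods, is offset by the same ~10-15 px from what is seen. So the spacer is flat and home against the rods, and the fixture is about 1 mm further out than I had it. Next, the lens.

>>> apply_moves --pt "0 0.05 0.0 0 0.6" --pt "0 0.1 0.01 0 0.6" --pt "-0.001 0.15 0.02 0 0.6" --pt "-0.002 0.2 0.03 0 0.6" --pt "-0.003 0.24 0.05 0 0.6"

```text
time_s: 6.75
ee_pos: [454.4, -167.6, 151.9]
ee_rot: [180.0, -0.0, -13.1]
force: [0.0, -0.3, -0.2]
gripper_width: 73.0
gripper_force: 0.0
```

>>> apply_moves --pt "0 0.029 0 0 0.6" --pt "0 0.029 0 0 0.6" --pt "0 0.029 0 0 0.6" --pt "0 0.029 0 0 0.6"

```text
time_s: 7.15
ee_pos: [448.1, -192.6, 152.2]
ee_rot: [-180.0, 0.1, -13.0]
force: [0.5, 0.2, -0.1]
gripper_width: 72.9
gripper_force: 0.0
```

```bash
cat >> h.py <<'E'
def find(f,C,guess,z):
    h=cv2.cvtColor(f,cv2.COLOR_BGR2HSV);u,v=proj(C,guess).astype(int);m=np.zeros(h.shape[:2],bool);m[max(v-45,0):v+45,max(u-45,0):u+45]=True;m&=h[...,1]>90
    _,s,c,_=max(blobs(m),key=lambda q:q[1][4]);uv=(s[0]+(s[2]-1)/2,s[1]+(s[3]-1)/2);return s,f[int(c[1]),int(c[0])],ray(C,uv,z)
E
python3 - <<'E'
from h import *
f,C,st=look("w4");print(st['ee_pos'],st['ee_rot'],st['gripper_width'])
s,col,p=find(f,C,(447,-195,6),6);print(s,col,p,tool(st,[p[0]-st['ee_pos'][0],p[1]-st['ee_pos'][1],4-st['ee_pos'][2]]))
E
```

```text
[ 448.08485767 -192.60886892  152.2220086 ] [-1.79962768e+02  7.54097058e-02 -1.30210553e+01] 72.8530679218709
[ 299  162   46   46 1670] [ 90 142  80] [ 446.75516252 -192.57402007    6.        ] [-0.0011  0.0004  0.1482]
```

>>> apply_moves --pt "-0.001 0.0004 0.045 0 0.6" --pt "-0.001 0.0004 0.09 0 0.5" --pt "-0.001 0.0004 0.13 0 0.4" --pt "-0.001 0.0004 0.144 0 0.4" --pt "-0.001 0.0004 0.148 0 0.4" --grip_force 10

```text
time_s: 7.7
ee_pos: [446.0, -191.8, 3.1]
ee_rot: [-180.0, 0.2, -12.9]
force: [0.2, -0.1, -0.3]
gripper_width: 64.1
gripper_force: 0.0
```

>>> apply_moves --pt "0 0 0 0 -0.5" --pt "0 0 0 0 -0.5" --pt "0 0 0 0 -0.5" --pt "0 0 0 0 -0.5" --pt "0 0 0 0 -0.5"

```text
time_s: 8.2
ee_pos: [447.9, -193.7, 6.1]
ee_rot: [180.0, -0.2, -13.1]
force: [0.5, 2.1, 5.4]
gripper_width: 43.4
gripper_force: 10.0
```

>>> apply_moves --pt "0 0 -0.03 0 -0.5" --pt "0 0 -0.08 0 -0.5" --pt "0.01 -0.045 -0.1 0 -0.5" --pt "0.02 -0.09 -0.13 0 -0.5" --pt "0.03 -0.135 -0.15 0 -0.5"

```text
time_s: 8.7
ee_pos: [504.8, -72.5, 154.6]
ee_rot: [180.0, -0.1, -13.1]
force: [0.7, -0.9, -1.0]
gripper_width: 43.1
gripper_force: 10.0
```

>>> apply_moves --pt "0.01 -0.045 0 0 -0.5" --pt "0.02 -0.09 0 0 -0.5" --pt "0.0296 -0.13 0 0 -0.5" --pt "0.0296 -0.135 0.0 0 -0.5" --pt "0.0296 -0.135 0.015 0 -0.5"

```text
time_s: 9.2
ee_pos: [565.1, 52.9, 138.9]
ee_rot: [-180.0, -0.2, -12.9]
force: [-0.2, -0.5, -0.7]
gripper_width: 43.5
gripper_force: 10.0
```

>>> apply_moves --pt "0 0 0.01 0 -0.5" --pt "0 0 0.01 0 -0.5" --pt "0 0 0.01 0 -0.5" --pt "0 0 0.01 0 -0.5"

```text
time_s: 9.6
ee_pos: [564.0, 51.1, 128.2]
ee_rot: [-180.0, -0.1, -13.1]
force: [-0.4, 0.8, -0.5]
gripper_width: 43.1
gripper_force: 10.0
```

```bash
python3 - <<'E'
from h import *
f,C,st=look("w5");print(st['ee_pos'],st['ee_rot'],st['gripper_width'])
h=cv2.cvtColor(f,cv2.COLOR_BGR2HSV);m=((h[...,0]<6)|(h[...,0]>172))&(h[...,1]>150)&(h[...,2]>80)
for _,s,c,_ in blobs(m,60):print('red',s,c,ray(C,(c[0],c[1]),105))
g=((h[...,0]>50)&(h[...,0]<85)&(h[...,1]>90))
for _,s,c,_ in blobs(g,300):print('green',s,c)
for n,p in(('noseL',(24.5,6.5,43)),('noseR',(24.5,-6.5,43)),('rodL',(18.4,18.4,44)),('rodR',(18.4,-18.4,44))):print(n,proj(C,cr(p)))
cv2.imwrite('pics/w5c.png',cv2.resize(f[20:260,200:450],None,fx=2.4,fy=2.4,interpolation=cv2.INTER_CUBIC))
E
```

```text
[563.95426987  51.09415432 128.23790068] [-1.79994349e+02 -5.25224438e-02 -1.30964970e+01] 43.11141023052769
red [301 131  23  33 627] [311.70653907 146.93301435] [609.51483941  45.74767039 105.        ]
green [ 278  198   89   49 3270] [322.1204893  226.20428135]
noseL [300.81344192 166.85623621]
noseR [323.5586858 166.9137314]
rodL [279.39178742 176.26958963]
rodR [344.66744316 176.43035333]
```

View pics/w5c.png

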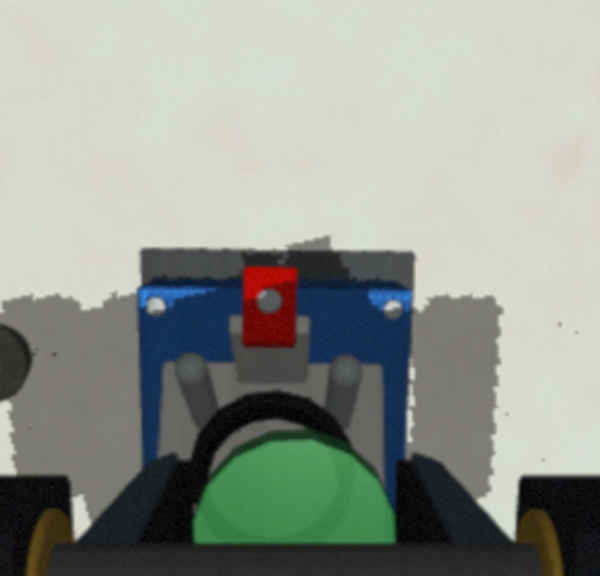

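The picture shows the green glass held about 10 px (5.5 mm) right of the red keeper (312,147) and the spacer. I'll shift +y by 5.3 mm, then lower it with a soft grip.

>>> apply_moves --pt "0.002 -0.0053 0.006 0 -0.5" --pt "0.002 -0.0053 0.012 0 -0.5" --pt "0.002 -0.0053 0.016 0 -0.5" --pt "0.002 -0.0053 0.016 0 -0.5" --pt "0.002 -0.0053 0.016 0 -0.5" --grip_force 4

```text
time_s: 10.15
ee_pos: [566.7, 56.4, 111.5]
ee_rot: [180.0, 0.0, -13.0]
force: [-0.3, -0.4, -0.6]
gripper_width: 43.8
gripper_force: 4.0
```

>>> apply_moves --pt "0 0 0.002 0 -0.5" --pt "0 0 0.003 0 -0.5" --pt "0 0 0.004 0 -0.5" --pt "0 0 0.005 0 -0.5" --pt "0 0 0.006 0 -0.5"

```text
time_s: 10.65
ee_pos: [567.1, 56.4, 105.8]
ee_rot: [-180.0, -0.0, -13.0]
force: [0.0, -0.5, 0.4]
gripper_width: 43.7
gripper_force: 4.0
```

>>> apply_moves --pt "0 0.0007 0.001 0 -0.5" --pt "0 0.0007 0.002 0 -0.5" --pt "0 0.0007 0.003 0 -0.5" --pt "0 0.0007 0.004 0 -0.5" --pt "0 0.0007 0.004 0 -0.5"

```text
time_s: 11.15
ee_pos: [566.7, 55.7, 101.6]
ee_rot: [180.0, 0.0, -13.0]
force: [0.8, 0.0, -0.3]
gripper_width: 43.8
gripper_force: 4.0
```

>>> apply_moves --pt "0 0 0.001 0 -0.5" --pt "0 0 0.002 0 -0.5" --pt "0 0 0.003 0 -0.5" --pt "0 0 0.003 0 -0.5"

```text
time_s: 11.55
ee_pos: [567.3, 55.7, 99.4]
ee_rot: [-180.0, -0.1, -13.0]
force: [1.2, -1.3, 3.4]
gripper_width: 43.8
gripper_force: 4.0
```

>>> apply_moves --pt "0 0 0.001 0 -0.5" --pt "0 0 0.002 0 -0.5" --pt "0 0 0.002 0 -0.5"

```text
time_s: 11.85
ee_pos: [567.4, 55.7, 97.4]
ee_rot: [-180.0, -0.1, -13.0]
force: [0.0, -0.2, 4.6]
gripper_width: 43.6
gripper_force: 4.0
```

>>> apply_moves --pt "0 0 0 0 0.02" --pt "0 0 0 0 0.1" --pt "0 0 0 0 0.3" --pt "0 0 0 0 0.5" --pt "0 0 -0.03 0 0.6"

```text
time_s: 12.35
ee_pos: [563.6, 55.5, 123.2]
ee_rot: [179.8, 0.5, -13.0]
force: [0.6, -0.1, -0.2]
gripper_width: 71.2
gripper_force: 0.0
```

>>> apply_moves --pt "-0.02 0 -0.04 0 0.6" --pt "-0.056 0 -0.075 0 0.6" --pt "-0.056 0 -0.075 0 0.6" --pt "-0.056 0 -0.075 0 0.6"

```text
time_s: 12.75
ee_pos: [512.2, 68.5, 202.4]
ee_rot: [-180.0, -0.1, -13.0]
force: [-0.0, 0.9, 0.5]
gripper_width: 73.1
gripper_force: 0.0
```

```bash
sed -i 's/^F=.*/F=np.array([563.8,56.3]);YAW=-13.2/' h.py; python3 - <<'E'
from h import *
f,C,st=look("w6");print(st['ee_pos'],st['ee_rot'],st['gripper_width'])
g=f.copy();p=outline(g,C,26);x,y=p.mean(0).astype(int);outline(g,C,0,col=(255,0,255));print(x,y)
cr_=lambda i:cv2.resize(i[y-65:y+45,x-55:x+55],(400,400),interpolation=cv2.INTER_CUBIC)
cv2.imwrite('pics/w6c.png',np.hstack([cr_(f),cr_(g)]))
h=cv2.cvtColor(f,cv2.COLOR_BGR2HSV);k=((h[...,0]>50)&(h[...,0]<85)&(h[...,1]>90))
for _,s,c,_ in blobs(k,300):print('green',s,c)
print('pred',p.min(0),p.max(0))
print(*find(f,C,(583,-165,6),6))
E
```

```text
[512.18021196  68.49539859 202.43454957] [-1.79967286e+02 -1.29608635e-01 -1.30143551e+01] 73.14427166933744
321 118
green [ 295   94   55   57 2506] [321.97605746 121.45291301]
pred [292.90301056  93.52120093] [350.09025583 144.63839832]
[ 511   31   48   47 1075] [193 202 199] [ 582.88066211 -165.50685705    6.        ]
```

View pics/w6c.png

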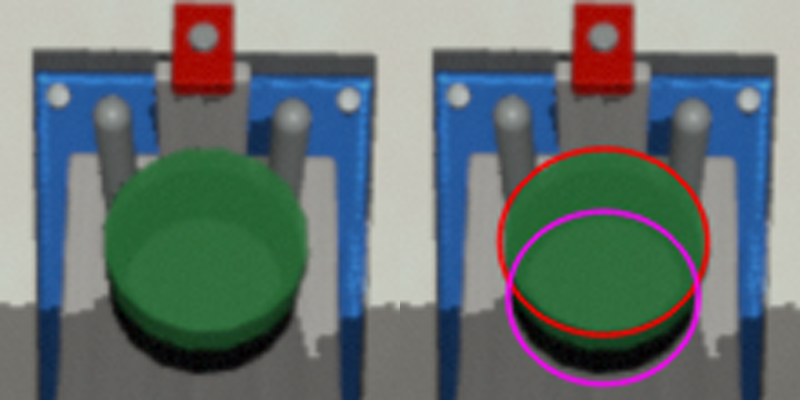

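The glass lies flat on the spacer and matches the predicted top outline. Next, the ring.

>>> apply_moves --pt "0.024 0.042 0 0 0.6" --pt "0.048 0.084 0 0 0.6" --pt "0.072 0.126 0.01 0 0.6" --pt "0.097 0.17 0.03 0 0.6" --pt "0.12 0.21 0.05 0 0.6"

```text
time_s: 13.3
ee_pos: [580.8, -161.6, 151.0]
ee_rot: [-180.0, 0.1, -13.1]
force: [0.6, 1.0, 0.4]
gripper_width: 72.7
gripper_force: 0.0
```

>>> apply_moves --pt "0.0015 0.002 0.002 0 0.6" --pt "0.0015 0.002 0.002 0 0.6" --pt "0.0015 0.002 0.002 0 0.6"

```text
time_s: 13.6
ee_pos: [581.2, -160.8, 150.6]
ee_rot: [-180.0, 0.1, -13.0]
force: [-0.2, 0.3, 0.3]
gripper_width: 72.4
gripper_force: 0.0
```

```bash
python3 - <<'E'
from h import *
f,C,st=look("w7");print(st['ee_pos'],st['ee_rot'],st['gripper_width'])
s,col,p=find(f,C,(583,-165.5,6),6);print(s,col,p,tool(st,[p[0]-st['ee_pos'][0],p[1]-st['ee_pos'][1],4-st['ee_pos'][2]]))
E
```

```text
[ 581.20403418 -160.82868875  150.59478163] [-1.79971127e+02  1.11168416e-01 -1.30352957e+01] 72.44750543299492
[302 158  47  47 919] [105 111 112] [ 582.60823383 -164.77935657    6.        ] [0.0025 0.0036 0.1466]
```

>>> apply_moves --pt "0.0024 0.0036 0.045 0 0.6" --pt "0.0024 0.0036 0.09 0 0.5" --pt "0.0024 0.0036 0.13 0 0.4" --pt "0.0024 0.0036 0.143 0 0.4" --pt "0.0024 0.0036 0.1465 0 0.4" --grip_force 10

```text
time_s: 14.15
ee_pos: [582.5, -164.3, 4.4]
ee_rot: [-180.0, 0.1, -13.0]
force: [1.2, -0.5, -0.1]
gripper_width: 64.3
gripper_force: 0.0
```

>>> apply_moves --pt "0 0 0 0 0.4" --pt "0 0 0 0 -0.5" --pt "0 0 0 0 -0.5" --pt "0 0 0 0 -0.5" --pt "0 0 0 0 -0.5"

```text
time_s: 14.65
ee_pos: [583.9, -165.8, 6.5]
ee_rot: [180.0, -0.2, -13.1]
force: [-0.2, -0.1, 5.2]
gripper_width: 43.3
gripper_force: 10.0
```

>>> apply_moves --pt "0 0 -0.03 0 -0.5" --pt "0 0 -0.08 0 -0.5" --pt "-0.012 -0.04 -0.12 0 -0.5" --pt "-0.024 -0.085 -0.145 0 -0.5" --pt "-0.037 -0.13 -0.145 0 -0.5"

```text
time_s: 15.15
ee_pos: [578.5, -36.4, 153.4]
ee_rot: [-180.0, -0.4, -13.2]
force: [1.0, 0.8, -1.2]
gripper_width: 42.9
gripper_force: 10.0
```

>>> apply_moves --pt "-0.012 -0.042 0 0 -0.5" --pt "-0.024 -0.083 0 0 -0.5" --pt "-0.024 -0.083 0.01 0 -0.5" --pt "-0.024 -0.083 0.015 0 -0.5" --pt "-0.024 -0.083 0.015 0 -0.5"

```text
time_s: 15.65
ee_pos: [571.1, 48.7, 133.3]
ee_rot: [179.9, 0.1, -13.1]
force: [1.1, 0.2, -1.0]
gripper_width: 43.2
gripper_force: 10.0
```

```bash
python3 - <<'E'
from h import *
f,C,st=look("w8");print(st['ee_pos'],st['ee_rot'],st['gripper_width'])
h=cv2.cvtColor(f,cv2.COLOR_BGR2HSV);m=((h[...,0]<6)|(h[...,0]>172))&(h[...,1]>150)&(h[...,2]>80)
for _,s,c,_ in blobs(m,60):print('red',s,c)
for n,p in(('noseL',(24.5,6.5,43)),('noseR',(24.5,-6.5,43))):print(n,proj(C,cr(p)))
t=fx((8.5,0,0));print(tool(st,[t[0]-st['ee_pos'][0],t[1]-st['ee_pos'][1],0]))
E
```

```text
[571.08492125  48.72656437 133.28574386] [ 1.79921838e+02  1.34146623e-01 -1.30814741e+01] 43.16296716367178
red [300 143  22  32 582] [311.03780069 158.80584192]
noseL [300.19737846 175.76373571]
noseR [322.25243968 175.81799282]
[-0.0003 -0.0057 -0.    ]
```

>>> apply_moves --pt "0 -0.0057 0.004 0 -0.5" --pt "0 -0.0057 0.008 0 -0.5" --pt "0 -0.0057 0.012 0 -0.5" --pt "0 -0.0057 0.014 0 -0.5" --pt "0 -0.0057 0.014 0 -0.5" --grip_force 4

```text
time_s: 16.2
ee_pos: [572.9, 55.0, 120.0]
ee_rot: [180.0, 0.0, -13.1]
force: [0.6, 0.5, 0.2]
gripper_width: 43.6
gripper_force: 4.0
```

>>> apply_moves --pt "0 0 0.002 0 -0.5" --pt "0 0 0.004 0 -0.5" --pt "0 0 0.006 0 -0.5" --pt "0 0 0.007 0 -0.5" --pt "0 0 0.007 0 -0.5"

```text
time_s: 16.7
ee_pos: [573.2, 55.3, 113.4]
ee_rot: [180.0, -0.0, -13.0]
force: [0.5, -0.4, -0.4]
gripper_width: 44.0
gripper_force: 4.0
```

>>> apply_moves --pt "-0.001 0.001 0.001 0 -0.5" --pt "-0.001 0.001 0.0025 0 -0.5" --pt "-0.001 0.001 0.004 0 -0.5" --pt "-0.001 0.001 0.005 0 -0.5" --pt "-0.001 0.001 0.006 0 -0.5"

```text
time_s: 17.2
ee_pos: [572.8, 54.4, 108.4]
ee_rot: [-180.0, -0.1, -13.0]
force: [0.9, -0.7, 5.5]
gripper_width: 43.9
gripper_force: 4.0
```

>>> apply_moves --pt "0 0 0.001 0 -0.5" --pt "0 0 0.0015 0 -0.5" --pt "0 0 0.0015 0 -0.5"

```text
time_s: 17.5
ee_pos: [572.8, 54.4, 107.0]
ee_rot: [-180.0, -0.1, -13.0]
force: [0.6, -0.3, 4.9]
gripper_width: 43.9
gripper_force: 4.0
```

Tilted by contact, much as the lens was. Releasing and looking.

>>> apply_moves --pt "0 0 0 0 0.02" --pt "0 0 0 0 0.1" --pt "0 0 0 0 0.3" --pt "0 0 0 0 0.5" --pt "0 0 -0.03 0 0.6"

```text
time_s: 18.0
ee_pos: [568.9, 54.3, 132.4]
ee_rot: [179.8, 0.5, -13.0]
force: [0.1, 0.6, 0.3]
gripper_width: 70.6
gripper_force: 0.0
```

>>> apply_moves --pt "-0.02 0 -0.04 0 0.6" --pt "-0.056 0 -0.065 0 0.6" --pt "-0.056 0 -0.065 0 0.6" --pt "-0.056 0 -0.065 0 0.6"

```text
time_s: 18.4
ee_pos: [517.4, 67.3, 201.5]
ee_rot: [-180.0, -0.1, -13.0]
force: [0.2, -0.5, -0.6]
gripper_width: 72.8
gripper_force: 0.0
```

```bash
python3 - <<'E'
from h import *
f,C,st=look("w9");print(st['ee_pos'],st['ee_rot'],st['gripper_width'])
g=f.copy();p=outline(g,C,36);x,y=p.mean(0).astype(int);print(x,y)
cr_=lambda i:cv2.resize(i[y-60:y+50,x-55:x+55],(400,400),interpolation=cv2.INTER_CUBIC)
cv2.imwrite('pics/w9c.png',np.hstack([cr_(f),cr_(g)]))
E
```

```text
[517.36156233  67.27785407 201.54629716] [-1.79977070e+02 -1.00174895e-01 -1.30165758e+01] 72.7998962026434
321 118
```

View pics/w9c.png

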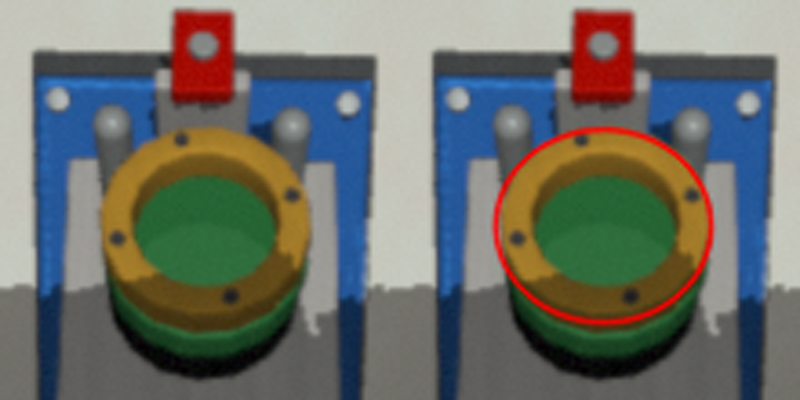

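The ring sits on the stack and matches its predicted outline; the keeper is still withdrawn. Now the rod: turn about 105° and go above the handle.

>>> apply_moves --pt "0.008 0.045 0 -0.149 0.6" --pt "0.016 0.09 0 -0.298 0.6" --pt "0.024 0.135 0 -0.447 0.6" --pt "0.033 0.18 0 -0.596 0.3" --pt "0.041 0.226 0 -0.745 0"

```text
time_s: 18.95
ee_pos: [507.0, -155.6, 199.3]
ee_rot: [-179.9, 0.1, 26.0]
force: [0.1, -0.3, 0.4]
gripper_width: 59.8
gripper_force: 0.0
```

>>> apply_moves --pt "-0.025 0.04 0 -0.149 0" --pt "-0.05 0.08 0 -0.298 0" --pt "-0.075 0.12 0.01 -0.447 0" --pt "-0.1 0.158 0.02 -0.596 0" --pt "-0.125 0.197 0.03 -0.745 0"

```text
time_s: 19.45
ee_pos: [479.4, -387.6, 168.6]
ee_rot: [-179.9, -0.0, 67.2]
force: [-0.9, 0.6, 0.5]
gripper_width: 45.6
gripper_force: 0.0
```

>>> apply_moves --pt "0 0 0.02 -0.149 0" --pt "0 0 0.02 -0.298 0" --pt "0 0 0.02 -0.339 0" --pt "0 0 0.02 -0.339 0" --pt "0 0 0.02 -0.339 0"

```text
time_s: 19.95
ee_pos: [479.9, -385.5, 149.7]
ee_rot: [-179.9, -0.1, 86.3]
force: [0.2, 0.5, -0.1]
gripper_width: 45.5
gripper_force: 0.0
```

```bash
python3 - <<'E'
from h import *
f,C,st=look("w10");print(st['ee_pos'],st['ee_rot'],st['gripper_width'],st['qpos'][5])
h=cv2.cvtColor(f,cv2.COLOR_BGR2HSV)
print('pred tip,handle',proj(C,(491,-258,7)),proj(C,(493.5,-377,7)),proj(C,(496,-418,7)))
m=(h[...,2]<165);m[215:]=0
for _,s,c,q in blobs(m,25):
    if s[4]<4000:
        ys,xs=np.nonzero(q);print(s,c.round(1),cv2.fitLine(np.stack([xs,ys],1).astype(np.float32),2,0,.01,.01).ravel().round(3),ray(C,c,7).round(1))
E
```

```text
[ 479.92722588 -385.49215207  149.65744387] [-1.79911850e+02 -5.88714920e-02  8.62712466e+01] 45.528469857624536 -36.10987065489627
pred tip,handle [327.1665511   34.82151202] [337.75600823 174.45940079] [342.72241269 217.0078265 ]
[282  92   9  26  34] [287.4 103.9] [ 2.39000e-01 -9.71000e-01  2.87412e+02  1.03853e+02] [ 452.9 -311.6    7. ]
[ 16 104  30  63 557] [ 30.  134.1] [  0.272   0.962  30.02  134.144] [ 220.6 -323.     7. ]
[   0  112   25  103 1277] [  7.7 179.1] [1.08000e-01 9.94000e-01 7.72100e+00 1.79143e+02] [ 189.4 -362.     7. ]
[  82  198  135   17 1587] [157.6 208.2] [ 9.99000e-01 -3.40000e-02  1.57646e+02  2.08227e+02] [ 322.7 -398.4    7. ]
[257 208  21   7  91] [267.8 212.1] [ 1.00000e+00 -3.00000e-02  2.67758e+02  2.12088e+02] [ 425.7 -408.7    7. ]
```

```bash
python3 - <<'E'
from h import *
f=cv2.imread('pics/w10.png');st=env.state();C=cam("wrist",st)
g=cv2.cvtColor(f,cv2.COLOR_BGR2GRAY).astype(float)
for r in list(range(20,215,12)):
    row=g[r,296:384];d=np.abs(row-np.median(row));i=np.nonzero(d>25)[0]
    print(r,(296+i.min(),296+i.max(),len(i),row[i].min(),ray(C,(296+i.mean(),r),7)[:2].round(1)) if len(i) else None, np.median(row))
E
```

```text
20 None 220.0
32 None 219.0
44 (np.int64(296), np.int64(329), 18, np.float64(126.0), array([ 475.2, -264.1])) 219.0
56 (np.int64(296), np.int64(329), 29, np.float64(124.0), array([ 476. , -273.6])) 219.0
68 (np.int64(297), np.int64(334), 38, np.float64(105.0), array([ 479.5, -283.5])) 218.5
80 (np.int64(313), np.int64(351), 39, np.float64(104.0), array([ 493.1, -294.2])) 216.0
92 (np.int64(296), np.int64(383), 85, np.float64(100.0), array([ 499. , -304.5])) 187.5
104 (np.int64(296), np.int64(383), 21, np.float64(166.0), array([ 474.8, -313.1])) 128.0
116 (np.int64(296), np.int64(307), 12, np.float64(178.0), array([ 464.4, -322.7])) 126.0
128 None 126.0
140 None 126.0
152 None 126.0
164 (np.int64(380), np.int64(383), 4, np.float64(183.0), array([ 534. , -369.9])) 126.5
176 (np.int64(337), np.int64(383), 12, np.float64(87.0), array([ 515.1, -379.9])) 126.0
188 (np.int64(333), np.int64(348), 16, np.float64(82.0), array([ 495.5, -389.9])) 126.0
200 (np.int64(335), np.int64(349), 12, np.float64(80.0), array([ 496.3, -401.5])) 126.0
212 (np.int64(296), np.int64(383), 54, np.float64(29.0), array([ 501. , -413.5])) 128.0
```

```bash
python3 - <<'E'
from h import *
f=cv2.imread('pics/w10.png');st=env.state();C=cam("wrist",st)
g=cv2.cvtColor(f,cv2.COLOR_BGR2GRAY)
b=np.abs(g.astype(float)-cv2.medianBlur(g,21));
P=[]
for r in range(26,206,6):
    row=b[r,315:360].copy();i=np.nonzero(row>12)[0]
    if len(i): w=row[i];u=315+(i*w).sum()/w.sum();print(r,i.min()+315,i.max()+315,len(i),round(u,1),ray(C,(u,r),7)[:2].round(1))
E
```

```text
38 324 328 5 325.9 [ 489.9 -260.3]
44 323 329 7 326.3 [ 489.9 -265. ]
50 315 329 14 322.2 [ 486.2 -269.5]
56 319 330 10 323.5 [ 487.  -274.3]
62 325 332 8 328.6 [ 491.  -279.4]
68 326 337 10 332.7 [ 494.2 -284.5]
74 327 344 8 336.7 [ 497.4 -289.6]
80 327 351 8 335.7 [ 496.3 -294.4]
86 317 333 10 322.7 [ 484.7 -298.6]
92 319 333 13 324.0 [ 485.6 -303.7]
98 320 333 7 327.7 [ 488.4 -308.9]
104 315 334 7 324.6 [ 485.4 -313.8]
110 331 335 4 333.2 [ 492.7 -319.4]
116 331 336 5 333.5 [ 492.7 -324.5]
122 332 336 4 334.0 [ 492.8 -329.7]
128 332 337 5 334.3 [ 492.8 -335. ]
134 333 337 4 335.0 [ 493.1 -340.3]
140 334 338 5 335.9 [ 493.6 -345.6]
146 334 339 6 336.1 [ 493.6 -351. ]
152 335 339 5 336.8 [ 493.9 -356.4]
158 336 340 5 337.9 [ 494.5 -361.9]
164 336 341 6 338.4 [ 494.7 -367.4]
170 337 341 5 338.9 [ 494.9 -373. ]
176 337 346 7 343.0 [ 498.3 -378.8]
182 333 348 6 340.0 [ 495.3 -384.2]
188 333 347 5 338.8 [ 493.9 -389.8]
194 334 348 5 339.2 [ 494.  -395.6]
200 335 350 5 343.4 [ 497.6 -401.6]
```

Rod: tip (490,-258), shoulder at y=-377, axis at 92.5°. Both the length and the handle position agree. Grasp at (496,-396).

>>> apply_moves --pt "-0.0094 0.0168 0.0 -0.108 0" --pt "-0.0094 0.0168 0.05 -0.108 0" --pt "-0.0094 0.0168 0.1 -0.108 0" --pt "-0.0094 0.0168 0.13 -0.108 0" --pt "-0.0094 0.0168 0.13 -0.108 0" --grip_force 30

```text
time_s: 20.5
ee_pos: [493.4, -393.3, 16.1]
ee_rot: [-179.6, -0.4, 92.5]
force: [-0.9, 0.7, -0.2]
gripper_width: 45.8
gripper_force: 0.0
```

>>> apply_moves --pt "0 0 0 0 0" --pt "0 0 0 0 0"

```text
time_s: 20.7
ee_pos: [497.7, -396.9, 23.4]
ee_rot: [179.8, 0.2, 92.5]
force: [0.5, -0.7, -0.2]
gripper_width: 45.7
gripper_force: 0.0
```

>>> apply_moves --pt "0 0 0.005 0 0" --pt "0 0 0.01 0 0" --pt "0 0 0.015 0 0" --pt "0 0 0.0155 0 0" --pt "0 0 0.0155 0 0"

```text
time_s: 21.2
ee_pos: [496.0, -395.6, 5.3]
ee_rot: [-180.0, -0.0, 92.5]
force: [0.3, -0.1, -0.2]
gripper_width: 45.4
gripper_force: 0.0
```

>>> apply_moves --pt "0 0 0 0 -1" --pt "0 0 0 0 -1" --pt "0 0 0 0 -1" --pt "0 0 0 0 -1" --pt "0 0 0 0 -1"

```text
time_s: 21.7
ee_pos: [496.2, -395.8, 5.6]
ee_rot: [180.0, 0.0, 92.5]
force: [-0.1, -0.5, -0.1]
gripper_width: 13.0
gripper_force: 30.0
```

Rod held (13 mm). Carry it to a stand-off in line with the slot.

>>> apply_moves --pt "0 0 -0.03 0 -1" --pt "0.04 0.005 -0.06 0.07 -1" --pt "0.085 0.01 -0.06 0.14 -1" --pt "0.13 0.016 -0.06 0.21 -1" --pt "0.175 0.022 -0.06 0.274 -1"

```text
time_s: 22.2
ee_pos: [510.2, -218.4, 65.8]
ee_rot: [180.0, 0.0, 76.6]
force: [1.1, 0.6, -1.4]
gripper_width: 13.3
gripper_force: 30.0
```

```bash
python3 - <<'E'
from h import *
st=env.state();t=fx((0,-210,26.6));print(st['ee_pos'],st['ee_rot'],tool(st,t-st['ee_pos']))
E
```

```text
[ 510.24512955 -218.4116042    65.78307062] [1.79968693e+02 3.73205730e-03 7.66289150e+01] [ 0.0697 -0.0108  0.0392]
```

>>> apply_moves --pt "0.035 -0.005 0.02 0 -1" --pt "0.069 -0.0108 0.039 0 -1" --pt "0.069 -0.0108 0.039 0 -1" --pt "0.069 -0.0108 0.039 0 -1" --pt "0.069 -0.0108 0.039 0 -1"

```text
time_s: 22.7
ee_pos: [516.3, -151.2, 27.0]
ee_rot: [179.9, 0.0, 76.8]
force: [-0.3, -0.2, -0.6]
gripper_width: 12.9
gripper_force: 30.0
```

```bash
python3 - <<'E'
from h import *
f,C,st=look("w11");t=fx((0,-210,26.6));print(st['ee_pos'],st['ee_rot'],tool(st,t-st['ee_pos']))
# predicted: slot mouth, tip
A=R.from_euler('xyz',st['ee_rot'],degrees=True).as_matrix()
tip=st['ee_pos']+A@[138,0,-1.4];print('tip pred',tip,proj(C,tip),'slot',proj(C,fx((0,-42,28))),'slottop L/R',proj(C,fx((-45,-42,44))),proj(C,fx((45,-42,44))),'base',proj(C,fx((-55,-48,4))),proj(C,fx((55,-48,4))))
g=cv2.cvtColor(f,cv2.COLOR_BGR2GRAY);b=np.abs(g.astype(float)-cv2.medianBlur(g,21))
for r in range(4,200,8):
    i=np.nonzero(b[r,300:345]>12)[0]
    if len(i):print(r,i.min()+300,i.max()+300,len(i))
h=cv2.cvtColor(f,cv2.COLOR_BGR2HSV);k=(h[...,0]>95)&(h[...,0]<125)&(h[...,1]>120)&(h[...,2]>40);k[200:]=0
for _,s,c,_ in blobs(k,200):print('blue',s,c)
E
```

```text
[ 516.32412275 -151.22791505   27.02543112] [1.79906741e+02 2.80265771e-02 7.68062589e+01] [ 0.0029 -0.0012  0.0004]
tip pred [547.81979992 -16.8694141   28.35792557] [324.5266309  -64.65513377] slot [ 321.90139056 -157.35371794] slottop L/R [ 197.07893298 -191.14935362] [ 446.62453268 -190.53159393] base [ 206.47097496 -104.36573846] [ 437.15176438 -103.88180006]
4 318 328 7
12 318 327 7
20 318 327 6
28 318 327 6
36 318 327 6
44 318 328 8
52 318 327 7
60 318 328 8
68 315 329 10
76 302 340 25
84 318 327 9
92 318 327 5
100 318 327 5
108 318 326 5
116 318 326 4
124 318 327 5
132 318 326 4
140 318 326 4
148 318 326 3
156 318 326 3
164 318 326 5
172 319 327 5
180 319 327 6
188 318 326 7
196 318 326 5
```

>>> apply_moves --pt "0.012 -0.0012 0 0 -1" --pt "0.024 -0.0012 0 0 -1" --pt "0.036 -0.0012 0 0 -1" --pt "0.044 -0.0012 0 0 -1" --pt "0.048 -0.0012 0 0 -1"

```text
time_s: 23.25
ee_pos: [525.7, -102.1, 26.5]
ee_rot: [180.0, 0.0, 76.9]
force: [0.3, -0.6, -1.1]
gripper_width: 13.4
gripper_force: 30.0
```

>>> apply_moves --pt "0.002 0 0 0 -1" --pt "0.005 0 0 0 -1" --pt "0.008 0 0 0 -1" --pt "0.01 0 0 0 -1" --pt "0.01 0 0 0 -1"

```text
time_s: 23.75
ee_pos: [527.6, -94.0, 26.5]
ee_rot: [180.0, 0.0, 76.8]
force: [-0.7, -4.4, -0.5]
gripper_width: 13.1
gripper_force: 30.0
```

>>> apply_moves --pt "0.001 0 0 0 -1" --pt "0.002 0 0 0 -1" --pt "0.003 0 0 0 -1" --pt "0.004 0 0 0 -1" --pt "0.004 0 0 0 -1"

```text
time_s: 24.25
ee_pos: [528.6, -89.5, 26.5]
ee_rot: [180.0, -0.0, 76.8]
force: [-1.0, -4.9, -1.3]
gripper_width: 13.0
gripper_force: 30.0
```

>>> apply_moves --pt "0.001 0 0 0 -1" --pt "0.002 0 0 0 -1" --pt "0.002 0 0 0 -1"

```text
time_s: 24.55
ee_pos: [529.1, -87.5, 26.5]
ee_rot: [180.0, -0.0, 76.8]
force: [-1.1, -4.2, -0.9]
gripper_width: 13.2
gripper_force: 30.0
```

>>> apply_moves --pt "0.001 0 0 0 -1" --pt "0.0015 0 0 0 -1" --pt "0.0015 0 0 0 -1"

```text
time_s: 24.85
ee_pos: [529.4, -86.1, 26.5]
ee_rot: [180.0, -0.0, 76.8]
force: [-0.4, -4.0, -1.4]
gripper_width: 13.4
gripper_force: 30.0
```

>>> apply_moves --pt "0.001 0 0 0 -1" --pt "0.0015 0 0 0 -1" --pt "0.0015 0 0 0 -1"

```text
time_s: 25.15
ee_pos: [529.5, -85.7, 26.5]
ee_rot: [180.0, 0.1, 76.9]
force: [-1.3, -8.4, -1.0]
gripper_width: 13.1
gripper_force: 30.0
```

>>> apply_moves --pt "0.001 0 0 0 -1" --pt "0.0015 0 0 0 -1" --pt "0.0015 0 0 0 -1"

```text
time_s: 25.45
ee_pos: [529.6, -85.4, 26.6]
ee_rot: [180.0, 0.2, 76.9]
force: [-2.2, -12.9, -0.2]
gripper_width: 13.2
gripper_force: 30.0
```

```bash
python3 - <<'E'
from h import *
C=cam("top");f=cams.grab_frame("top");h=cv2.cvtColor(f,cv2.COLOR_BGR2HSV);o=cv2.cvtColor(cv2.imread('pics/top0.png'),cv2.COLOR_BGR2HSV)
for q in(o,h):
    m=((q[...,0]<6)|(q[...,0]>172))&(q[...,1]>110)&(q[...,2]>60);m[:140]=0;m[180:]=0;m[:,:270]=0;m[:,310:]=0
    for _,s,c,_ in blobs(m,4):print('red',s,c)
    print('-')
E
```

```text
red [285 150   5   5  16] [287.0625 152.5   ]
-
red [283 153   6   5  22] [286.         155.40909091]
-
```

Stop reached: the force rises and the tab no longer advances, and the top view shows the keeper moved about 3 px toward the stack. Retracting and laying the rod down.

>>> apply_moves --pt "-0.01 0 0 0 -1" --pt "-0.03 0 0 0 -1" --pt "-0.06 0 0 0 -1" --pt "-0.09 0 0 0 -1" --pt "-0.11 0 0 0 -1"

```text
time_s: 26.0
ee_pos: [504.9, -191.2, 26.5]
ee_rot: [180.0, -0.1, 76.7]
force: [0.2, 0.0, -0.3]
gripper_width: 13.3
gripper_force: 30.0
```

>>> apply_moves --pt "0 0 0 0 -1" --pt "0 0 0.005 0 -1" --pt "0 0 0.01 0 -1" --pt "0 0 0.015 0 -1" --pt "0 0 0.018 0 -1"

```text
time_s: 26.5
ee_pos: [504.8, -189.4, 7.7]
ee_rot: [-179.9, -0.0, 76.9]
force: [-0.9, -0.1, -0.6]
gripper_width: 12.7
gripper_force: 30.0
```

>>> apply_moves --pt "0 0 0 0 -1" --pt "0 0 0.001 0 -1" --pt "0 0 0.002 0 -1" --pt "0 0 0.0025 0 -1" --pt "0 0 0.0025 0 -1"

```text
time_s: 27.0
ee_pos: [505.0, -190.5, 6.0]
ee_rot: [180.0, 0.0, 76.8]
force: [-0.5, -0.1, -0.5]
gripper_width: 13.0
gripper_force: 30.0
```

>>> apply_moves --pt "0 0 0 0 -0.6" --pt "0 0 0 0 -0.3" --pt "0 0 0 0 0" --pt "0 0 0 0 0" --pt "0 0 0 0 0"

```text
time_s: 27.5
ee_pos: [505.1, -190.5, 6.1]
ee_rot: [180.0, 0.0, 76.8]
force: [0.4, 0.8, 0.1]
gripper_width: 45.1
gripper_force: 0.0
```

>>> apply_moves --pt "0 0 -0.03 0 0" --pt "0 0 -0.08 0 0" --pt "-0.02 0 -0.13 0 0" --pt "-0.06 0 -0.18 0 0" --pt "-0.06 0 -0.2 0 0"

```text
time_s: 28.0
ee_pos: [491.2, -250.8, 208.8]
ee_rot: [179.8, 0.1, 76.8]
force: [0.5, 0.3, -0.1]
gripper_width: 45.6
gripper_force: 0.0
```

>>> apply_moves --pt "0 0 0 0 0" --pt "0 0 0 0 0" --pt "0 0 0 0 0"

```text
time_s: 28.3
ee_pos: [490.5, -248.0, 204.5]
ee_rot: [-179.8, -0.1, 76.8]
force: [0.2, -0.2, -0.0]
gripper_width: 46.0
gripper_force: 0.0
```

```bash
python3 - <<'E'
from h import *
f,C,st=look("w12");print(st['ee_pos'],st['ee_rot'],st['gripper_width'])
g=cv2.cvtColor(f,cv2.COLOR_BGR2GRAY);b=np.abs(g.astype(float)-cv2.medianBlur(g,21))
for r in range(100,215,10):
    i=np.nonzero(b[r,290:360]>12)[0]
    if len(i):print('rod',r,i.min()+290,i.max()+290,len(i),ray(C,(290+i.mean(),r),7)[:2].round(1))
h=cv2.cvtColor(f,cv2.COLOR_BGR2HSV);m=((h[...,0]<6)|(h[...,0]>172))&(h[...,1]>150)&(h[...,2]>80);br=(h[...,0]>12)&(h[...,0]<28)&(h[...,1]>110)
m[200:]=0;br[200:]=0
for n,k in(('red',m),('brass',br)):
    for _,s,c,_ in blobs(k,40):print(n,s,c.round(1))
print('pred red nose out',proj(C,cr((13.5,0,43))),'withdrawn',proj(C,cr((24.5,0,43))),'ring top ctr',proj(C,cr((0,0,36))))
E
```

```text
[ 490.460528   -248.01901345  204.45487066] [-1.79827130e+02 -5.17290658e-02  7.68475498e+01] 45.974728280275365
rod 100 298 326 9 [ 494.9 -170.1]
rod 110 296 330 9 [ 493.3 -179.9]
rod 120 318 330 4 [ 503.7 -192.7]
rod 130 318 330 4 [ 501.4 -202.7]
rod 140 317 331 15 [ 499.  -212.8]
rod 200 334 352 13 [ 506.9 -281.5]
red [154 192  16   8 112] [161.6 195.4]
brass [ 589    0   51  200 8827] [616.6  95.4]
pred red nose out [ 375.21994644 -326.58943127] withdrawn [ 389.83549374 -315.2824754 ] ring top ctr [ 349.20011211 -328.00434094]
```

>>> apply_moves --pt "0.05 0 0 0 0" --pt "0.1 0 0 0 0" --pt "0.15 0 0 0 0" --pt "0.2 0 0 0 0" --pt "0.245 0 0 0 0"

```text
time_s: 28.85
ee_pos: [546.5, -7.5, 204.4]
ee_rot: [-179.8, 0.0, 76.9]
force: [0.6, 0.0, 0.3]
gripper_width: 46.0
gripper_force: 0.0
```

>>> apply_moves --pt "0 0 0 0 0" --pt "0 0 0 0 0" --pt "0 0 0 0 0"

```text
time_s: 29.15
ee_pos: [546.5, -10.8, 205.1]
ee_rot: [-179.9, 0.1, 76.8]
force: [-0.5, -0.6, 0.3]
gripper_width: 45.7
gripper_force: 0.0
```

```bash
python3 - <<'E'
from h import *
f,C,st=look("w13");print(st['ee_pos'],st['ee_rot'])
h=cv2.cvtColor(f,cv2.COLOR_BGR2HSV);m=((h[...,0]<6)|(h[...,0]>172))&(h[...,1]>150)&(h[...,2]>70);br=(h[...,0]>12)&(h[...,0]<28)&(h[...,1]>110)
for n,k in(('red',m),('brass',br)):
    k[215:]=0
    for _,s,c,_ in blobs(k,60):print(n,s,c.round(1))
print('nose out',proj(C,cr((13.5,0,43))),'withdrawn',proj(C,cr((24.5,0,43))))
g=f.copy();p=outline(g,C,36);print('ring top',p.min(0),p.max(0))
E
```

```text
[546.48297004 -10.80742931 205.06275071] [-1.79891063e+02  5.70546830e-02  7.68267026e+01]
red [362  97  23  17 312] [372.3 105.2]
brass [  532     0   108   215 19811] [590.6 103.8]
brass [ 313   77   52   59 1493] [338.7 105.4]
nose out [362.20713875 105.65941672] withdrawn [373.90497247 105.80055363]
ring top [316.12892591  74.4791368 ] [365.72219149 135.50917623]
```

The keeper nose is at u=362, and the fully-out prediction is 362.2. The ring outline matches too, and the rod is on the table with its middle about 190 mm from the fixture. Handing in.

```bash
python3 -c "
from workcell import env
print(env.job_done())"
```

```text
the job is handed in; nothing more can be done
None
```

I stacked spacer, glass and ring in the cradle, pressed the tab home so the keeper reached its fully-out position, laid the rod clear of the fixture, and handed the job in at about 29 s; no verdict came back.

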